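Load a vial into the manual sample changer and click it round to the reading head

TASK

Take the only vial from the wooden rack and stand it fully home in the empty cup of the sample changer's wheel; then press the changer's thumb lever, counting the clicks, until that vial rests in its notch exactly under the reading head. The wheel only goes forward, so do not run past the head; once loaded, turn it with the lever alone. Press gently and never against the end of the lever's travel, let the lever come back up, and leave the other things on the bench where they are.

Things in the scene. Friction and masses are not known exactly. Their poses are not given: they have to be found in the camera images.
- changer: Manual sample changer, fixed: flat grey housing 212 x 196 mm, 34 mm high, a six-cup wheel on top, a white reading head on a column at its back, a thumb lever at its front left. Origin on the bench under the housing; x points from the lever pad's side to the column, y left, z up. The head hangs over one cup place (the station), 107 mm above the bench: no room to load there.
- station (a point): Fixed point of the changer, straight under the reading head at the level of the cups' floors (46 mm above the bench). Axes as the changer's.
- seat (a point): Centre of the floor of the wheel's one empty cup. Black cup, outside 32 mm (37 mm at the rim), bore 25 mm flared to 30 mm at the rim, rim 18 mm above this point. It sits 58 mm from the wheel's axis. The other five cups hold vials fixed in them, tops 96 mm above the bench, 58 mm from cup centre to cup centre.
- wheel (a joint): Turn of the wheel, rad, about the upright axis, growing anticlockwise from above. 0: the empty cup is at the station. It rests in notches pi/3 apart, one per cup, and starts in the one at about -2.09, -3.14 or -4.19: 2, 3 or 4 clicks before the station. The lever drives it only forward (growing). The empty cup lies from the wheel's axis along the changer's x turned by this angle.
- lever (a joint): Thumb lever, rad: 0 up (at rest), grows as the pad is pressed down; hard stop at 0.47 (pad 39 mm down). A spring of 1 to 2 N at the pad lifts it. Each press starts with unseen free play, 2 to 29 mm at the pad, different in every run; then the pawl bites and the force jumps to 6 to 9 N. Let it up fully between presses.
- lever_pad (a point): Middle of the top face of the lever's black ribbed thumb pad, 32 mm long (along the changer's x) and 26 mm wide, 85 mm in front of the lever's hinge; about 79 mm above the bench at rest. It is pressed straight down from above. Lever and pad are strong enough for 14 N, no more.
- sample: The vial to load: clear screw-cap vial, 22 mm across and 50 mm tall, cap on the top 10 mm, 18 g. Origin at the centre of its underside, z up. It stands in one hole of the wooden rack, its foot 8 mm above the bench. It must not be pressed into the cup with more than 20 N.
- vial_stand: Wooden vial rack, fixed, 60 x 150 mm and 22 mm high, four holes in a row along its own y axis 33 mm apart, only one filled. Origin under its centre. Grip the vial across the rack (along its x).
- wide_vial: Bystander: short wide white-capped vial, 30 mm across, 36 mm tall, loose. Leave it where it is (20 mm).
- card_box: Bystander: small white card box, 60 x 60 x 30 mm, loose. Leave it where it is (20 mm).
- small_dish: Bystander: small clear dish, 41 mm across, 12 mm high, loose. Leave it where it is (20 mm).
- lever_hinge (a point): Hinge of the thumb lever between two aluminium cheeks, 52 mm above the bench. One click: from the bite the force stays at 6 to 9 N for 5 to 6 mm of pad travel, then falls to 2 to 3 N as the wheel goes over the hump and runs home by itself. Let go before that and it falls back. Pressed on, the next notch bites 5 to 6 mm below the drop, and a second click follows.
Things that resemble listed ones, but are neither listed nor needed, are in the scene too. What is shaped like the sample but blue is not meant.

How it is judged (in metres and radians):
On the way, in this order (a step that is already met when the one before it is completed fails the run):
1. the vial stands fully home in the empty cup and is let go (horizontal distance between sample and seat below 0.004 m and z of sample in the frame of seat between -0.003 and 0.003 m and angle between sample's own z axis and vertical below 0.09 rad and contact force between the fingers and sample below 0.1 N), for 0.2 s.
2. the lever has clicked the cup with the vial round to the station under the reading head (horizontal distance between seat and station below 0.005 m and horizontal distance between sample and seat below 0.004 m and z of sample in the frame of seat between -0.003 and 0.003 m and angle between sample's own z axis and vertical below 0.09 rad), for 0.2 s.
At the end, for the whole second after the job is handed in: The vial stands upright and fully home (within 3 mm) in the cup that was empty, that cup rests in its notch within 4 mm of the station under the reading head, the lever is back up (within 0.03 rad), and all is released and at rest (horizontal distance between seat and station below 0.004 m and horizontal distance between sample and seat below 0.004 m and z of sample in the frame of seat between -0.003 and 0.003 m and angle between sample's own z axis and vertical below 0.09 rad and horizontal distance between sample and station below 0.006 m and value of joint lever below 0.03 rad and linear speed of sample below 0.01 m/s); the robot touches nothing.
It fails at once if the lever is pressed with more than 14 N (contact force between the arm and lever above 14 N).
It fails at once if the vial is pressed into the changer's wheel with more than 20 N (contact force between sample and wheel above 20 N).
It fails at once if the wheel or the vial is pushed by hand once the wheel has been turned (distance of seat from where it was at the start of the episode above 0.025 m and (contact force between the arm and wheel above 1 N or contact force between the arm and sample above 1 N)).
It fails at once if the cup that was empty runs past the reading head (y of seat in the frame of station above 0.02 m and x of seat in the frame of station above -0.045 m).
It fails at once if a bystander (wide vial, card box, small dish) is moved (distance of any of wide_vial, card_box, small_dish from where it was at the start of the episode above 0.02 m).
It also fails if it takes over 72 s, if anything falls off the work surface, if the arm or the gripper's body presses on something with over 40 N, if the wrist force passes 120 N, or if a joint passes its speed limit or range.

ROBOT

A 6-joint arm with a two-finger parallel gripper is mounted at the origin on a cart in front of the work surface, level with it; the furniture and walls round the work are solid. World frame = base frame: x ahead of the robot, y to its left, z up, the work surface at z = 0. Lengths are in mm, angles in rad, forces in N, time in s.
With the tool pointing down it reaches from about 375 to 900 mm from the base axis. Payload 3.1 kg.
Tool frame: the origin (TCP) lies midway between the tips of the shut fingers; the grasp point (between the pads) lies bot.hold_point_z behind it (bot.hold_point_z is the distance from the TCP to the grasp point, in mm); z points along the fingers, y is the line along which they close (so a half turn about z gives the same grasp; the last joint's range is limited). The gripper opens to 85 mm and grips with 20 to 120 N. Pads are 22 mm wide; open, the fingers measure 114 mm over their backs; the gripper's body (76 mm by 85 mm) begins 54 mm behind the grasp point. The pads swing forward as they close: fully open they stand 13 mm farther back than shut.
Start: joints at [1.091, 0.527, 1.433, -0, 1.181, -0.178], TCP at [185.137, 596.926, 231.31] pointing down, gripper open.
Joint ranges: [-3.08, 3.08], [-0.75, 2.2], [0.22, 2.44], [-1.43, 4.57], [0, 2.65], [-2.85, 2.85]. Speed limits (rad/s): [2.79, 2.79, 3.14, 3.14, 3.14, 3.14].

INTERFACE

Orientations are given as a rotation vector (axis times angle).
In Python, from bench import monitor, imaging, hand_in, bot gives the robot as it stands.
- The arm moves only by the tool arm_command, never from a script. Its argument "plan" is one flat list of numbers, 7 for each row, row after row: the shift along the tool's x, y, z each as a share of 0.02 m, from -1 to 1, then the turn, a rotation vector about the tool's x, y, z each as a share of 6 degrees, from -1 to 1, then the closure, from 0 (fully open) to 1 (shut). In form: [tx, ty, tz, ax, ay, az, hand, tx, ty, tz, ax, ay, az, hand, ...]. A call has exactly 10 rows; each row shifts and turns the commanded pose from where the row before left it, along the tool's axes as they then stand; what a row does not reach is not made up. A row lasts 1/12 s, in which the tool goes at most 41.7 mm and 7.16 degrees, less where a joint would pass 70% of its speed; a pose out of reach is approached as far as the arm can. A call with a number of a shift or a turn outside -1 to 1 is refused whole. A call with a gripper value outside its range is refused whole. The fingers move at their own pace and stop on an object; the grip force is fixed at half the most. Time passes only in rows, so rows that do not move let the fingers close, or fill a call up. It gives the time, the measured TCP pose, the force, the opening and the grip force at its end, in the units of the state.
- monitor.get_state(): the state, without advancing time (a new reading comes with each control period).
- imaging.read_camera(name): name is "scene" or "side" or "wrist"; returns a dict with "frame" (420x560x3 uint8, red, green, blue), "depth" (420x560 float32, mm along the optical axis (not along the pixel's ray), 0 where there is no reading), "mtx" (3x3 intrinsics, pixels), "rvec" (rotation vector, rad) and "tvec" (3), from world to camera coordinates, as OpenCV has them. Camera axes: x right, y down, z forward; pixel columns grow to the right and rows downward; lengths in mm; the calibration is good to about 2 mm. A picture is of the moment at which its call begins.
- hand_in(): hands the job in; it is judged then, once.
The state is a dict: "clock": time; "joint_positions": joint angles; "dq": joint speeds; "tau": joint torques, N m; "position": TCP position; "tcp_rot": TCP orientation; "force": force on the tool from outside, world axes, zero at the start; "torque": the same for the moment, N m; "grip_width": finger opening in mm; "gripper_force": force on a finger pad.
Only numpy, scipy, OpenCV 4.12 (cv2) and the standard library are available. Lean on these libraries where they do the work, as an engineer would, in place of code of your own. Each camera call takes 0.05 s, during which the arm holds its last target. There are 200 camera calls.

## Working session

There is one attempt and no reset: what is moved stays moved. The work goes in short steps, Python scripts to look and compute and a tool call to move; the robot and the scene stay as the last step left them, time stands still between calls to the robot, and variables do not carry over. Pictures are saved under pics/ and viewed, at most 10 in all, crops included, and the job is handed in when it is done.

Besides the shell and the picture viewer there is one more tool, called after "Request:" by a JSON object that holds its "op" and its "data", one argument or row to a line. arm_command: Moves the arm, as the interface text tells. Its arguments: {"type":"object","properties":{"plan":{"type":"array","items":{"type":"number","minimum":-1,"maximum":1}}},"required":["plan"]}

```bash
ls; mkdir -p pics; cat > h.py <<'E'
import numpy as np, cv2, pickle
from bench import monitor, imaging, hand_in, bot
def shot(n):
    d=imaging.read_camera(n); R=cv2.Rodrigues(np.array(d['rvec'],float))[0]
    d['R']=R; d['t']=np.array(d['tvec'],float).ravel(); d['c']=-R.T@d['t']; return d
def plane(d,u,v,z):
    r=d['R'].T@np.linalg.inv(d['mtx'])@np.array([u,v,1.]); return d['c']+r*(z-d['c'][2])/r[2]
def proj(d,p):
    q=d['mtx']@(d['R']@np.array(p,float)+d['t']); return q[:2]/q[2]
def cloud(d):
    h,w=d['depth'].shape; u,v=np.meshgrid(np.arange(w),np.arange(h)); z=d['depth']
    P=np.stack([u,v,np.ones_like(u)],-1)@np.linalg.inv(d['mtx']).T*z[...,None]
    return (P-d['t'])@d['R']
def save(d,name,box=None,s=1):
    f=d['frame'][...,::-1]
    if box: f=f[box[1]:box[3],box[0]:box[2]]
    cv2.imwrite('pics/'+name,cv2.resize(f,None,fx=s,fy=s,interpolation=cv2.INTER_CUBIC))
E
python3 - <<'E'
from h import *
a=shot('scene');b=shot('side')
pickle.dump((a,b),open('ab.pkl','wb'))
cv2.imwrite('pics/s1.png',a['frame'][...,::-1]);cv2.imwrite('pics/d1.png',b['frame'][...,::-1])
print(monitor.get_state(),bot.hold_point_z,a['c'],b['c'])
E
```

```text
pics
{'clock': 0.1, 'joint_positions': array([ 1.09149556e+00,  5.28361698e-01,  1.43377372e+00,  8.24402792e-06,
        1.18140923e+00, -1.78497915e-01]), 'dq': array([ 6.38903742e-04, -1.66401719e-03, -2.05328875e-03,  1.61332111e-03,
       -1.01055789e-03,  6.35667196e-05]), 'tau': array([-3.43951097e-04, -4.43306565e+01, -1.78586233e+01, -2.20489783e-04,
        3.92514310e-03, -2.53557815e-06]), 'position': array([184.845995  , 596.36581244, 230.43868804]), 'tcp_rot': array([-4.70629768e-01, -3.10549467e+00,  2.89738813e-03]), 'force': array([-0.13226831, -0.20254876, -0.25447238]), 'torque': array([ 0.00511565, -0.00871045,  0.03556909]), 'gripper_force': 0.0, 'grip_width': 85.10720495767677} 18.700000000000003 [ 242.74636453 -840.94552189  506.08494116] [334.20239023 900.89564195 561.88116853]
```

View pics/s1.png

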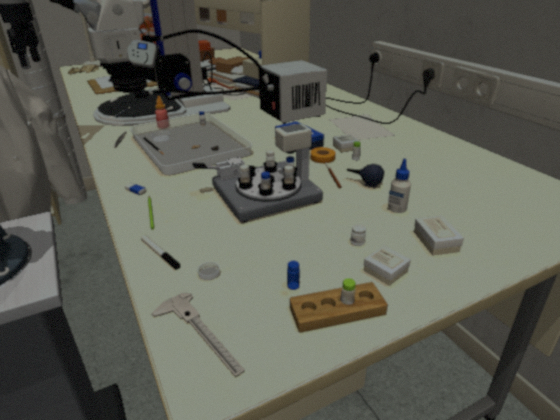

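View pics/d1.png

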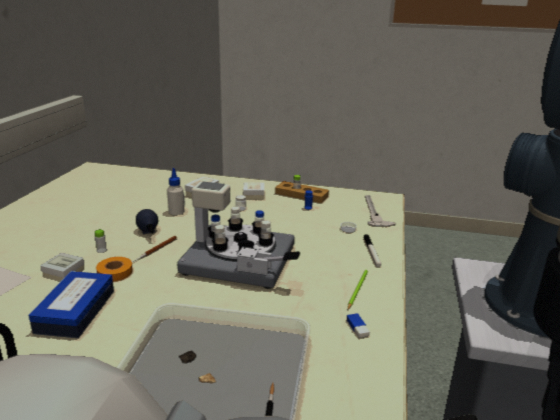

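The scene view shows the changer at (268,185) and the rack at (338,306), with the green-capped vial at (348,290). The side view has the changer at (238,250) and its lever pad at about (290,256).

```bash
python3 - <<'E'
from h import *
a,b=pickle.load(open('ab.pkl','rb'))
fa=a['frame'][115:225,195:330,::-1];fb=b['frame'][170:290,170:310,::-1]
A=cv2.resize(fa,(540,440),interpolation=cv2.INTER_CUBIC);B=cv2.resize(fb,(560,480),interpolation=cv2.INTER_CUBIC)
cv2.imwrite('pics/c1.png',np.clip(A*1.3,0,255)); cv2.imwrite('pics/c2.png',np.clip(B*1.3,0,255))
for n,d in (('scene',a),('side',b)):
    P=cloud(d)
    hsv=cv2.cvtColor(d['frame'],cv2.COLOR_RGB2HSV)
    g=cv2.inRange(hsv,(35,120,80),(75,255,255)); 
    k,l,s,c=cv2.connectedComponentsWithStats(g)
    for i in range(1,k):
        if s[i,4]>15:
            m=l==i; print(n,'green',c[i].round(),s[i,4],P[m&(d['depth']>0)].mean(0).round(),plane(d,*c[i],58).round(1))
    w=cv2.inRange(hsv,(8,120,60),(18,255,220)); k,l,s,c=cv2.connectedComponentsWithStats(w)
    for i in range(1,k):
        if s[i,4]>200: print(n,'wood',c[i].round(),s[i,4],np.median(P[l==i],0).round())
for n,d,u,v in (('a',a,268,185),('b',b,290,256),('b',b,240,240),('a',a,205,165)):
    print(n,cloud(d)[v,u].round())
E
```

```text
scene green [357. 144.] 25 [926.  27.  56.] [923.4  24.1  58. ]
scene green [151. 213.] 70 [354.  18.   8.] [342.3 -69.9  58. ]
scene green [349. 284.] 119 [ 570. -435.   57.] [ 569.3 -436.1   58. ]
scene wood [225.  63.] 237 [ 923. 1012.   88.]
scene wood [322. 154.] 314 [855.  84.  19.]
scene wood [336. 307.] 2033 [ 546. -441.   22.]
side green [296. 177.] 30 [ 571. -425.   54.] [ 569.5 -414.2   58. ]
side green [ 99. 233.] 58 [926.  39.  54.] [922.2  44.9  58. ]
side green [358. 287.] 138 [354.  34.   6.] [351.9 116.6  58. ]
side wood [478.  13.] 3871 [  -45. -1908.   459.]
side wood [301. 191.] 555 [ 558. -408.   19.]
side wood [116. 267.] 625 [853. 104.  18.]
a [596. -94.  70.]
b [489.  74.  79.]
b [619. -16.  51.]
a [502.  55.  78.][ WARN:0@0.203] global loadsave.cpp:1063 imwrite_ Unsupported depth image for selected encoder is fallbacked to CV_8U.
```

View pics/c1.png

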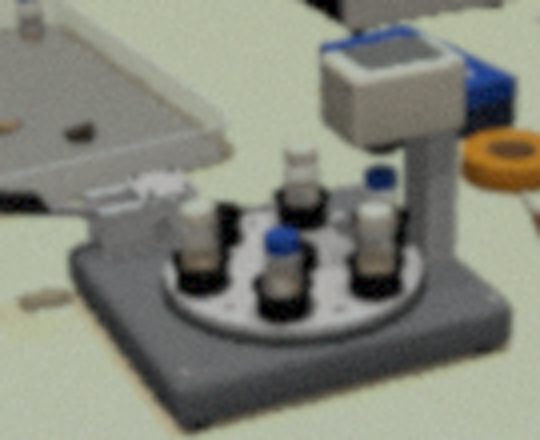

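View pics/c2.png

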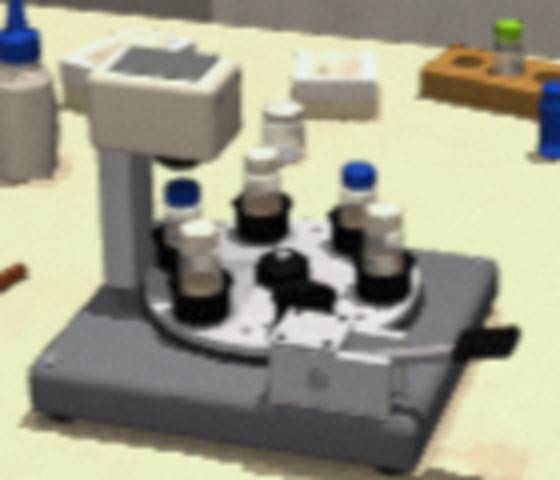

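In the crops, the empty cup is the black ring between the hub and the lever bracket: side crop (300,297), scene crop (228,225). The other five places hold vials, and the pad is at side crop (488,342).

```bash
python3 - <<'E'
from h import *
a,b=pickle.load(open('ab.pkl','rb'))
for n,d in (('scene',a),('side',b)):
    P=cloud(d); ok=(d['depth']>0)
    roi=ok&(P[...,0]>440)&(P[...,0]<780)&(P[...,1]>-200)&(P[...,1]<180)
    m=roi&(P[...,2]>28)&(P[...,2]<39)
    r=cv2.minAreaRect(P[m][:,:2].astype(np.float32)); print(n,'housing',m.sum(),r)
    m=(roi&(P[...,2]>84)&(P[...,2]<99)).astype(np.uint8)
    k,l,s,c=cv2.connectedComponentsWithStats(m)
    for i in range(1,k):
        if s[i,4]>8:print(' cap',c[i].round(),s[i,4],P[l==i].mean(0).round(), P[l==i].max(0).round())
    m=roi&(P[...,2]>110);print(' head',P[m].min(0).round(),P[m].max(0).round())
    if n=='side':
        m=roi&(P[...,2]>65)&(P[...,2]<90)&(d['frame'].max(2)<60);print(' pad',m.sum(),P[m].mean(0).round(),P[m].min(0).round(),P[m].max(0).round())
    w=ok&(P[...,0]>440)&(P[...,0]<680)&(P[...,1]<-340)&(P[...,1]>-520)&(abs(P[...,2]-21)<5)
    print(' rack',cv2.minAreaRect(P[w][:,:2].astype(np.float32)))
E
```

```text
scene housing 1547 ((623.3092651367188, -21.486099243164062), (195.36160278320312, 211.80201721191406), 88.12950134277344)
 cap [270. 154.] 68 [653.  11.  92.] [665.  25.  98.]
 cap [302. 157.] 80 [711. -46.  92.] [725. -22.  99.]
 cap [290. 159.] 63 [680. -40.  91.] [692. -26.  96.]
 cap [244. 169.] 77 [565. -37.  92.] [577. -25.  99.]
 cap [289. 170.] 85 [650. -89.  92.] [662. -74.  98.]
 cap [265. 175.] 70 [593. -87.  92.] [604. -74.  97.]
 head [652. -65. 110.] [726. -12. 169.]
 rack ((582.9417114257812, -409.0743713378906), (113.20246887207031, 194.4193572998047), 78.01631927490234)
side housing 1778 ((622.10986328125, -14.535614013671875), (198.95460510253906, 211.3329620361328), 88.71929168701172)
 cap [234. 210.] 64 [650. -77.  92.] [662. -69.  97.]
 cap [201. 217.] 86 [711. -23.  92.] [724. -12.  99.]
 cap [259. 214.] 60 [592. -76.  91.] [602. -69.  95.]
 cap [215. 218.] 63 [680. -28.  91.] [692. -21.  96.]
 cap [265. 224.] 74 [565. -25.  92.] [575. -17.  97.]
 cap [219. 229.] 84 [653.  23.  92.] [665.  32.  97.]
 head [651. -53. 110.] [727.  -2. 168.]
 pad 188 [558.  34.  77.] [474. -76.  65.] [706.  82.  89.]
 rack ((576.9971923828125, -394.51776123046875), (132.5761260986328, 177.0111541748047), 74.75147247314453)
```

The cap positions give the wheel axis at about (622.5,−32.5), yaw about −1.5° and the empty cup at about (594,18). That is 120° round, so wheel ≈ −4.19 and 4 clicks. I'm moving over the changer to check with the wrist camera.

Request:
{"op": "arm_command", "data": {
  "plan": [0,0,0,0,0,-1,0,0,0,0,0,0,-1,0,0,0,0,0,0,-0.87,0,-1,-1,0,0,0,0,0,-1,-1,0,0,0,0,0,-1,-1,0,0,0,0,0,-1,-1,0,0,0,0,0,-1,-1,0,0,0,0,0,-1,-1,0,0,0,0,0,-1,-1,0,0,0,0,0]
}}

```text
clock: 0.93
position: [325.6, 455.6, 230.9]
tcp_rot: [-0.0, -3.141, 0.001]
force: [0.3, -0.1, 0.2]
grip_width: 85.1
gripper_force: 0.0
```

Request:
{"op": "arm_command", "data": {
  "plan": [-1,-1,0,0,0,0,0,-1,-1,0,0,0,0,0,-1,-1,0,0,0,0,0,-1,-1,0,0,0,0,0,-1,-1,0,0,0,0,0,-1,-1,0,0,0,0,0,-1,-1,0,0,0,0,0,-1,-1,0,0,0,0,0,-1,-1,0,0,0,0,0,-1,-1,-0.5,0,0,0,0]
}}

```text
clock: 1.77
position: [524.2, 255.2, 239.1]
tcp_rot: [-0.001, -3.136, 0.002]
force: [-0.6, 0.2, -0.2]
grip_width: 84.9
gripper_force: 0.0
```

Request:
{"op": "arm_command", "data": {
  "plan": [0,-1,-0.5,0,0,0,0,0,-1,-0.5,0,0,0,0,0,-1,-0.5,0,0,0,0,0,-1,-0.5,0,0,0,0,0,-1,-0.5,0,0,0,0,0,-1,-0.5,0,0,0,0,0,-1,-0.5,0,0,0,0,0,-1,-0.5,0,0,0,0,0,-1,0,0,0,0,0,0,-1,0,0,0,0,0]
}}

```text
clock: 2.6
position: [525.0, 55.9, 321.8]
tcp_rot: [0.0, 3.141, -0.0]
force: [-0.1, -0.9, 0.2]
grip_width: 85.4
gripper_force: 0.0
```

```bash
python3 - <<'E'
from h import *
d=shot('wrist');pickle.dump(d,open('w1.pkl','wb'));save(d,'w1.png')
s=monitor.get_state();print(s['clock'],s['position'],s['tcp_rot'],s['joint_positions'],d['c'],d['R'])
a,b=pickle.load(open('ab.pkl','rb'))
for n,dd,u,v in (('wide',b,241,198),('box',a,387,258),('box2',a,440,226),('dish',a,209,268),('blue',a,293,264),('tall',a,400,175)):
    print(n,cloud(dd)[v,u].round())
E
```

```text
2.65 [525.06399192  52.56445905 321.32495578] [-0.00367372 -3.14152256  0.00538562] [-0.11019243  0.29602917  1.55678424 -0.00355598  1.28847083 -1.67765981] [442.04475192  57.22588714 464.883194  ] [[ 5.07468206e-04  9.99999620e-01 -7.08811268e-04]
 [ 9.46657566e-01 -2.51990521e-04  3.22241197e-01]
 [ 3.22240896e-01 -8.34528712e-04 -9.46657334e-01]]
wide [ 695. -275.   35.]
box [ 690. -388.   33.]
box2 [ 848. -360.   36.]
dish [ 406. -224.    3.]
blue [ 521. -342.   51.]
tall [ 849. -229.   92.]
```

View pics/w1.png

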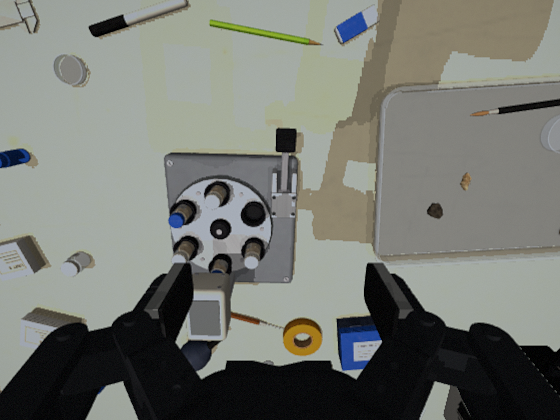

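The wrist view shows the empty cup at (252,212), the hub at (220,228), the pad at (286,140) and the head at (209,305). Next I'll measure each of these and the rack vial.

```bash
python3 - <<'E'
from h import *
d=pickle.load(open('w1.pkl','rb')); P=cloud(d); f=d['frame'].max(2)
for n,(x0,y0,x1,y1),z in (('cup',(236,195,270,230),64),('pad',(272,122,300,156),79),('hub',(207,215,234,242),60)):
    m=np.zeros(f.shape,np.uint8); m[y0:y1,x0:x1]=(f[y0:y1,x0:x1]<60)
    k,l,s,c=cv2.connectedComponentsWithStats(m); i=1+s[1:,4].argmax()
    q=P[l==i]; cn=max(cv2.findContours((l==i).astype(np.uint8),0,1)[0],key=len)
    print(n,s[i],c[i],plane(d,*c[i],z).round(1),'z',np.percentile(q[:,2],[5,50,95]).round(),
      cv2.minEnclosingCircle(cn), cv2.minAreaRect(np.array([plane(d,*p[0],z)[:2] for p in cn],np.float32)))
roi=(P[...,0]>500)&(P[...,0]<760)&(P[...,1]>-170)&(P[...,1]<110)
m=roi&(abs(P[...,2]-34)<3);print('housing',cv2.minAreaRect(P[m][:,:2].astype(np.float32)))
m=(roi&(P[...,2]>91)&(P[...,2]<101)).astype(np.uint8);k,l,s,c=cv2.connectedComponentsWithStats(m)
for i in range(1,k):
    if s[i,4]>8: print('cap',c[i].round(1),s[i,4],P[l==i].mean(0).round(1))
m=roi&(P[...,1]>30)&(P[...,2]>40)&(P[...,0]>530);print('bracket',P[m].min(0),P[m].max(0))
for p in [(594,18,64),(486,70,79),(622.5,-32.5,60)]: print(proj(d,p).round(1))
E
```

```text
cup [241 202  25  25 477] [252.97484277 213.76939203] [593.3  20.9  64. ] z [46. 55. 65.] ((253.0760040283203, 213.49600219726562), 12.57419204711914) ((593.9502563476562, 20.839921951293945), (34.3314094543457, 36.49400329589844), 89.98442840576172)
pad [276 128  21  25 458] [285.42576419 139.89956332] [488.1  66.   79. ] z [76. 80. 84.] ((285.8316345214844, 139.86224365234375), 14.214432716369629) ((488.5717468261719, 65.97966766357422), (25.23272705078125, 29.180110931396484), 86.49481201171875)
hub [210 219  21  20 293] [220.13651877 228.22866894] [617.4 -28.1  60. ] z [51. 58. 60.] ((220.03334045410156, 228.75555419921875), 10.216354370117188) ((618.0097045898438, -28.305007934570312), (29.52852439880371, 30.172462463378906), 89.98709869384766)
housing ((621.0433349609375, -15.040542602539062), (193.1061248779297, 209.59222412109375), 88.45068359375)
cap [212.3 200.8] 202 [563.3 -28.1  96.1]
cap [175.7 220.2] 174 [591.1 -79.   94.3]
cap [178.7 257.4] 128 [645.6 -80.4  95.8]
cap [251.3 260.9] 175 [651.   19.5  95.9]
cap [215.8 271.7] 10 [670.2 -31.6  92.4]
bracket [530.00147657  30.01996256  40.46048614] [665.61135486 109.97096795 401.16079235]
[250.9 214.2]
[288.6 138.2]
[217.3 231.4]
```

Request:
{"op": "arm_command", "data": {
  "plan": [0,-1,0,0,0,0,0.4,0,-1,0,0,0,0,0.4,0,-1,0,0,0,0,0.4,0,-1,0,0,0,0,0.4,0,-1,0,0,0,0,0.4,0,-1,0,0,0,0,0.4,0,-1,0,0,0,0,0.4,0,-1,0,0,0,0,0.4,0,-1,0,0,0,0,0.4,0,-1,0,0,0,0,0.4]
}}

```text
clock: 3.48
position: [524.6, -143.7, 320.8]
tcp_rot: [-0.0, -3.141, -0.001]
force: [0.0, 0.2, 1.1]
grip_width: 51.1
gripper_force: 0.0
```

Request:
{"op": "arm_command", "data": {
  "plan": [0,-1,0,0,0,0,0.4,0,-1,0,0,0,0,0.4,0,-1,0,0,0,0,0.4,0,-1,0,0,0,0,0.4,0,-1,0,0,0,0,0.4,0,-1,0.5,0,0,0,0.4,0,-1,0.5,0,0,0,0.4,0,-1,0.5,0,0,0,0.4,0,-1,0.5,0,0,0,0.4,0,-1,0.5,0,0,0,0.4]
}}

```text
clock: 4.32
position: [524.7, -343.7, 270.2]
tcp_rot: [-0.0, -3.141, -0.002]
force: [0.0, 0.1, -0.2]
grip_width: 51.6
gripper_force: 0.0
```

Request:
{"op": "arm_command", "data": {
  "plan": [0,-1,0.5,0,0,0,0.4,0,-1,0.5,0,0,0,0.4,0,-1,0.5,0,0,0,0.4,0,-0.8,0,0,0,0,0.4,0,-0.6,0,0,0,0,0.4,0,-0.3,0,0,0,0,0.4,0,0,0,0,0,0,0.4,0,0,0,0,0,0,0.4,0,0,0,0,0,0,0.4,0,0,0,0,0,0,0.4]
}}

```text
clock: 5.15
position: [525.1, -436.1, 241.7]
tcp_rot: [-0.001, 3.141, 0.0]
force: [0.1, 0.1, -0.1]
grip_width: 51.2
gripper_force: 0.0
```

```bash
python3 - <<'E'
from h import *
d=shot('wrist');pickle.dump(d,open('w2.pkl','wb'));save(d,'w2.png')
s=monitor.get_state();print(s['clock'],s['position'],s['tcp_rot'],s['joint_positions'].round(2),s['grip_width'])
P=cloud(d);hsv=cv2.cvtColor(d['frame'],cv2.COLOR_RGB2HSV)
g=cv2.inRange(hsv,(35,120,60),(75,255,255));k,l,st,c=cv2.connectedComponentsWithStats(g)
for i in range(1,k):
    if st[i,4]>40:
        q=P[l==i];t=q[q[:,2]>55]; print('green',c[i],st[i],q.mean(0).round(1),t.mean(0).round(1),len(t))
w=cv2.inRange(hsv,(6,90,40),(20,255,255));k,l,st,c=cv2.connectedComponentsWithStats(w);i=1+st[1:,4].argmax()
m=(l==i)&(abs(P[...,2]-22)<4);print('rack',cv2.minAreaRect(P[m][:,:2].astype(np.float32)),np.median(P[m][:,2]))
E
```

```text
5.2 [ 525.1494946  -436.17968451  241.76751665] [-1.20633257e-03  3.14135441e+00 -2.88938197e-05] [-0.86  0.6   1.26  0.    1.28 -2.43] 51.03234362553684
green [283.62655602 217.22406639] [276 209  17  18 241] [ 570.  -428.7   57.3] [ 570.2 -428.5   58. ] 226
rack ((554.6622314453125, -424.80718994140625), (60.150081634521484, 149.7701416015625), 76.66716766357422) 22.32689323643391
```

View pics/w2.png

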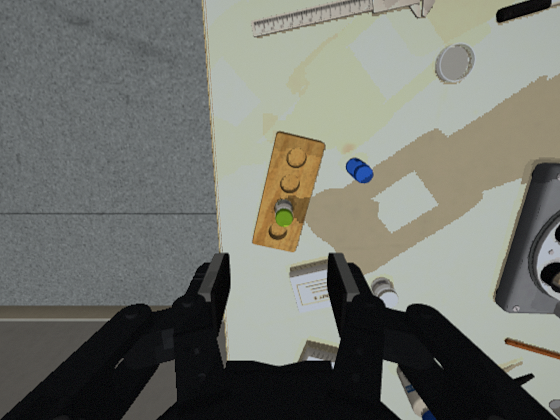

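The wrist view shows the green cap at (284,217) in the rack, whose long axis is at −13.3°. The cap lies on the hole row at (570.4,−428.5), 16.5 mm from the rack centre, which fits the hole spacing. I'll turn 13.3° and come down over it.

Request:
{"op": "arm_command", "data": {
  "plan": [0,0,0,0,0,0.74,0.4,0,0,0,0,0,0.74,0.4,0,0,0,0,0,0.74,0.4,-0.53,0.22,1,0,0,0,0.4,-0.53,0.23,1,0,0,0,0.4,-0.53,0.22,1,0,0,0,0.4,-0.53,0.22,1,0,0,0,0.4,0,0,1,0,0,0,0.4,0,0,1,0,0,0,0.4,0,0,0.5,0,0,0,0.4]
}}

```text
clock: 6.03
position: [569.5, -427.6, 108.6]
tcp_rot: [-0.362, -3.117, -0.004]
force: [-0.4, 0.5, 0.2]
grip_width: 51.1
gripper_force: 0.0
```

```bash
python3 - <<'E'
from h import *
d=shot('wrist')
s=monitor.get_state();p=s['position'];print(s['clock'],p,s['tcp_rot'])
P=cloud(d);hsv=cv2.cvtColor(d['frame'],cv2.COLOR_RGB2HSV)
g=cv2.inRange(hsv,(35,120,60),(75,255,255));k,l,st,c=cv2.connectedComponentsWithStats(g)
R=cv2.Rodrigues(s['tcp_rot'])[0]
for i in range(1,k):
    if st[i,4]>40:
        q=P[l==i];t=q[q[:,2]>55]
        if len(t): print('green',st[i],t.mean(0).round(1),len(t),'tool',R.T@(np.r_[t.mean(0)[:2],31.3]-p))
E
```

```text
6.0833 [ 568.77808613 -427.22536818  107.27938757] [-0.3628623  -3.11518646 -0.00689435]
green [262 213  29  30 695] [ 570.1 -428.2   58.7] 632 tool [-1.97163067 -0.8919633  75.96640535]
```

Request:
{"op": "arm_command", "data": {
  "plan": [-0.02,0,0.6,0,0,0,0.4,0,0,0.6,0,0,0,0.4,0,0,0.6,0,0,0,0.4,0,0,0.6,0,0,0,0.4,0,0,0.6,0,0,0,0.4,0,0,0.5,0,0,0,0.4,0,0,0.4,0,0,0,0.4,0,0,0,0,0,0,0.4,0,0,0,0,0,0,0.4,0,0,0,0,0,0,0.4]
}}

```text
clock: 6.92
position: [571.0, -430.1, 33.7]
tcp_rot: [0.365, 3.12, -0.001]
force: [0.7, -0.4, 0.6]
grip_width: 51.2
gripper_force: 0.0
```

Request:
{"op": "arm_command", "data": {
  "plan": [0.05,0.07,0.1,0,0,0,0.4,0,0,0,0,0,0,0.4,0,0,0,0,0,0,1,0,0,0,0,0,0,1,0,0,0,0,0,0,1,0,0,0,0,0,0,1,0,0,0,0,0,0,1,0,0,0,0,0,0,1,0,0,0,0,0,0,1,0,0,0,0,0,0,1]
}}

```text
clock: 7.75
position: [570.2, -428.4, 31.8]
tcp_rot: [0.365, 3.12, -0.001]
force: [-0.7, 0.7, 4.2]
grip_width: 20.4
gripper_force: 58.7
```

Request:
{"op": "arm_command", "data": {
  "plan": [0,0,-0.3,0,0,0,1,0,0,-0.8,0,0,0,1,0,0,-1,0,0,0,1,0,0,-1,0,0,0,1,0,0,-1,0,0,0,1,0,0,-1,0,0,0,1,0,0,-1,0,0,0,1,0,0,-1,0,0,0.983,1,0,0,-1,0,0,0.983,1,0,0,0,0,0,0.983,1]
}}

```text
clock: 8.58
position: [571.8, -429.8, 198.4]
tcp_rot: [0.846, 3.018, -0.007]
force: [1.0, -0.1, 1.5]
grip_width: 20.1
gripper_force: 59.0
```

Request:
{"op": "arm_command", "data": {
  "plan": [0,0,0,0,0,0.983,1,0,0,0,0,0,0.983,1,0,0,0,0,0,0.983,1,0,0,0,0,0,0.983,1,0,0,0,0,0,0.983,1,0,0,0,0,0,0.983,1,0,0,0,0,0,0.983,1,0,0,0,0,0,0.983,1,0,0,0,0,0,0.983,1,0,0,0,0,0,0.983,1]
}}

```text
clock: 9.42
position: [569.7, -427.7, 192.9]
tcp_rot: [-2.226, -2.215, -0.0]
force: [0.0, 0.3, 0.1]
grip_width: 20.6
gripper_force: 59.1
```

Request:
{"op": "arm_command", "data": {
  "plan": [0.5,0.12,0,0,0,0,1,1,0.12,0,0,0,0,1,1,0.12,0,0,0,0,1,1,0.12,0,0,0,0,1,1,0.12,0,0,0,0,1,1,0.12,0,0,0,0,1,1,0.12,0,0,0,0,1,1,0.12,0,0,0,0,1,1,0.12,0,0,0,0,1,1,0.12,0,0,0,0,1]
}}

```text
clock: 10.25
position: [593.9, -235.8, 193.3]
tcp_rot: [-2.218, -2.224, -0.0]
force: [0.7, 0.3, -0.7]
grip_width: 20.6
gripper_force: 59.1
```

Request:
{"op": "arm_command", "data": {
  "plan": [1,0,0,0,0,0,1,1,0,0,0,0,0,1,1,0,0,0,0,0,1,1,0,0,0,0,0,1,1,0,0,0,0,0,1,1,0,0,0,0,0,1,1,0,0,0,0,0,1,1,0,0,0,0,0,1,1,0,0,0,0,0,1,1,0,0,0,0,0,1]
}}

```text
clock: 11.08
position: [593.4, -36.0, 193.4]
tcp_rot: [-2.218, -2.224, 0.0]
force: [-0.7, 0.2, -0.0]
grip_width: 20.2
gripper_force: 59.1
```

Request:
{"op": "arm_command", "data": {
  "plan": [1,0,0,0,0,0,1,1,0,0,0,0,0,1,1,0,0,0,0,0,1,0.8,0,0,0,0,0,1,0.6,0,0,0,0,0,1,0.3,0,0,0,0,0,1,0,0,0,0,0,0,1,0,0,0,0,0,0,1,0,0,0,0,0,0,1,0,0,0,0,0,0,1]
}}

```text
clock: 11.92
position: [594.2, 55.0, 193.3]
tcp_rot: [2.223, 2.22, -0.0]
force: [0.9, 0.1, 0.3]
grip_width: 20.1
gripper_force: 59.1
```

```bash
python3 - <<'E'
from h import *
d=shot('wrist');pickle.dump(d,open('w3.pkl','wb'));save(d,'w3.png')
s=monitor.get_state();print(s['clock'],s['position'],s['tcp_rot'],s['joint_positions'].round(2))
print(proj(d,(593.5,20,64)),proj(d,s['position']),proj(d,(488,66,79)),proj(d,(622,-32,60)))
E
```

```text
11.9667 [594.17160795  54.93651885 193.30932292] [ 2.22274043e+00  2.21989801e+00 -1.69134987e-04] [-0.09  0.53  1.54 -0.    1.06 -0.09]
[277.70316769 229.20663866] [278.33313561 265.99606907] [158.7512435  188.51230717] [304.8942751  273.07926028]
```

View pics/w3.png

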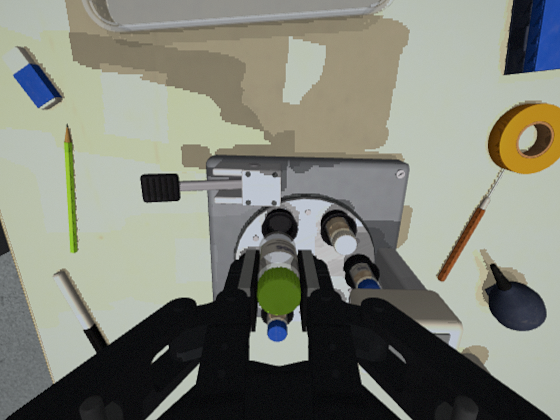

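The wrist view shows the empty cup's rim arc around (278,220), just behind the held vial, whose cap is at (279,288). The pad is at (160,188), as expected. I'll fit the rim arc.

```bash
python3 - <<'E'
from h import *
from scipy.optimize import least_squares
d=pickle.load(open('w3.pkl','rb'));P=cloud(d);f=d['frame'].max(2)
m=np.zeros(f.shape,np.uint8);m[203:236,258:298]=f[203:236,258:298]<75
k,l,s,c=cv2.connectedComponentsWithStats(m);i=1+s[1:,4].argmax();print(s[i])
pts=[]
for u in range(s[i,0],s[i,0]+s[i,2]):
    v=np.where(l[:,u]==i)[0].min()-0.5; pts.append(plane(d,u,v,64)[:2])
pts=np.array(pts);pts=pts[2:-2]
r=least_squares(lambda p:np.hypot(*(pts-p).T)-18.5,[594,20],loss='soft_l1');print('cup',r.x,abs(r.fun).max())
r=least_squares(lambda p:np.hypot(*(pts-p[:2]).T)-p[2],[594,20,18],loss='soft_l1');print('cup free r',r.x)
roi=(P[...,0]>500)&(P[...,0]<760)&(P[...,1]>-170)&(P[...,1]<40)
m=(roi&(P[...,2]>93)&(P[...,2]<99)).astype(np.uint8);k,l,s,c=cv2.connectedComponentsWithStats(m)
for i in range(1,k):
    if s[i,4]>30: print('cap',c[i].round(1),s[i,4],P[l==i].mean(0).round(1))
hsv=cv2.cvtColor(d['frame'],cv2.COLOR_RGB2HSV);g=cv2.inRange(hsv,(35,120,60),(75,255,255))>0
q=P[g&(P[...,2]>190)&(P[...,2]<240)];t=q[q[:,2]>np.percentile(q[:,2],95)-4];print('held cap',t.mean(0),t.min(0),t.max(0),len(t))
# pad
m=np.zeros(f.shape,np.uint8);m[170:205,135:185]=f[170:205,135:185]<60
k,l,s,c=cv2.connectedComponentsWithStats(m);i=1+s[1:,4].argmax();cn=max(cv2.findContours((l==i).astype(np.uint8),0,1)[0],key=len)
print('pad',np.percentile(P[l==i][:,2],[10,50,90]),cv2.minAreaRect(np.array([plane(d,*p[0],79)[:2] for p in cn],np.float32)))
E
```

```text
[262 208  36  28 774]
cup [594.78251154  23.20141714] 2.686240427080879
cup free r [594.99456607  27.30442465  14.9246804 ]
cap [344.9 243.3] 405 [652.8  20.5  96.3]
cap [404.3 279.5] 109 [710.3 -16.6  96. ]
cap [370.8 285.5] 65 [680.6 -24.2  94.3]
cap [277.  332.6] 264 [592.7 -78.4  94.5]
held cap [594.42630774  55.92947657 219.81506235] [584.27015459  44.6406762  216.84727056] [604.17674767  65.27155879 221.868906  ] 1408
pad [76.81435315 80.04191609 82.89422892] ((489.6351013183594, 66.74359893798828), (24.84501075744629, 33.9633903503418), 89.92109680175781)
```

Request:
{"op": "arm_command", "data": {
  "plan": [0.5,0,0.5,0,0,0,1,0.5,0,0.5,0,0,0,1,0,0,0.5,0,0,0,1,0,0,0.5,0,0,0,1,0,0,0.5,0,0,0,1,0,0,0.2,0,0,0,1,0,0,0,0,0,0,1,0,0,0,0,0,0,1,0,0,0,0,0,0,1,0,0,0,0,0,0,1]
}}

```text
clock: 12.8
position: [594.6, 75.7, 139.9]
tcp_rot: [2.221, 2.22, 0.001]
force: [-0.3, -0.7, 0.4]
grip_width: 20.2
gripper_force: 59.1
```

```bash
python3 - <<'E'
from h import *
d=shot('wrist');pickle.dump(d,open('w4.pkl','wb'))
s=monitor.get_state();print(s['clock'],s['position'],s['tcp_rot'])
print(proj(d,(594.5,21,64)),proj(d,s['position']),proj(d,(622,-32,60)))
save(d,'w4.png',(200,150,400,300),4)
E
```

```text
12.85 [594.54139496  75.73866338 139.96370777] [2.22096438e+00 2.22036931e+00 1.41012082e-03]
[278.12457325 276.53965943] [278.21527335 265.94723072] [308.49274302 324.85087196]
```

View pics/w4.png

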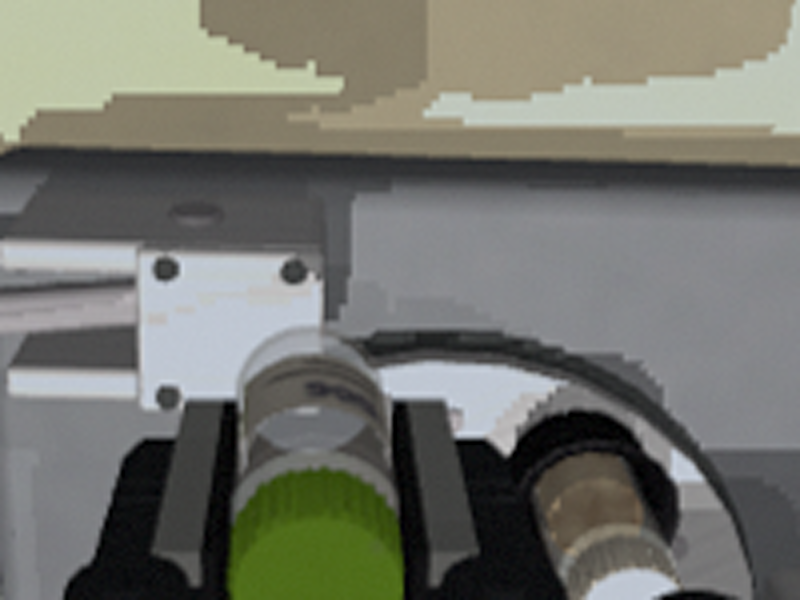

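The gripper hides the cup here; only the bracket at (232,190) and the neighbouring vial at (350,270) show. I'll look again from the other side of the cup.

Request:
{"op": "arm_command", "data": {
  "plan": [-0.5,0,-0.5,0,0,0,1,-1,0,0,0,0,0,1,-1,0,0,0,0,0,1,-1,0,0,0,0,0,1,-0.8,0,0,0,0,0,1,-0.5,0,0,0,0,0,1,0,0,0,0,0,0,1,0,0,0,0,0,0,1,0,0,0,0,0,0,1,0,0,0,0,0,0,1]
}}

```text
clock: 13.68
position: [593.9, -19.2, 149.4]
tcp_rot: [-2.22, -2.222, -0.0]
force: [-1.0, -0.3, -0.3]
grip_width: 20.2
gripper_force: 59.1
```

```bash
python3 - <<'E'
from h import *
from scipy.optimize import least_squares
d=shot('wrist');pickle.dump(d,open('w5.pkl','wb'));P=cloud(d)
s=monitor.get_state();print(s['clock'],s['position'],s['tcp_rot'])
u,v=proj(d,(594.5,21,64));print(u,v)
u,v=int(u),int(v);f=d['frame'].max(2);x0,y0=u-55,max(v-55,0)
m=np.zeros(f.shape,np.uint8);m[y0:v+55,x0:u+55]=f[y0:v+55,x0:u+55]<75
k,l,st,c=cv2.connectedComponentsWithStats(m);i=l[v-3,u] or 1+st[1:,4].argmax();print(st[i],c[i])
cn=max(cv2.findContours((l==i).astype(np.uint8),0,1)[0],key=len)
q=np.array([plane(d,*p[0],64)[:2] for p in cn]);print(cv2.minEnclosingCircle(q.astype(np.float32)),cv2.fitEllipse(q.astype(np.float32)))
rim=(abs(P[...,2]-64)<2.5)&(np.hypot(P[...,0]-594.5,P[...,1]-21)<26)
q=P[rim][:,:2];r=least_squares(lambda p:np.hypot(*(q-p[:2]).T)-p[2],[594,20,17],loss='soft_l1');print('rim depth fit',len(q),r.x)
save(d,'w5.png',(180,20,400,185),3.6)
E
```

```text
13.7333 [593.91844101 -19.15114387 149.38185472] [-2.22009734e+00 -2.22241631e+00 -9.22438546e-05]
279.16333382021094 162.0649863158762
[ 257  140   47   46 1682] [279.79429251 162.22473246]
((594.9703979492188, 20.340078353881836), 17.943235397338867) ((594.9843139648438, 20.44857406616211), (34.72783279418945, 35.16735076904297), 71.30583953857422)
rim depth fit 758 [595.24389531  21.02907359  15.91106502]
```

View pics/w5.png

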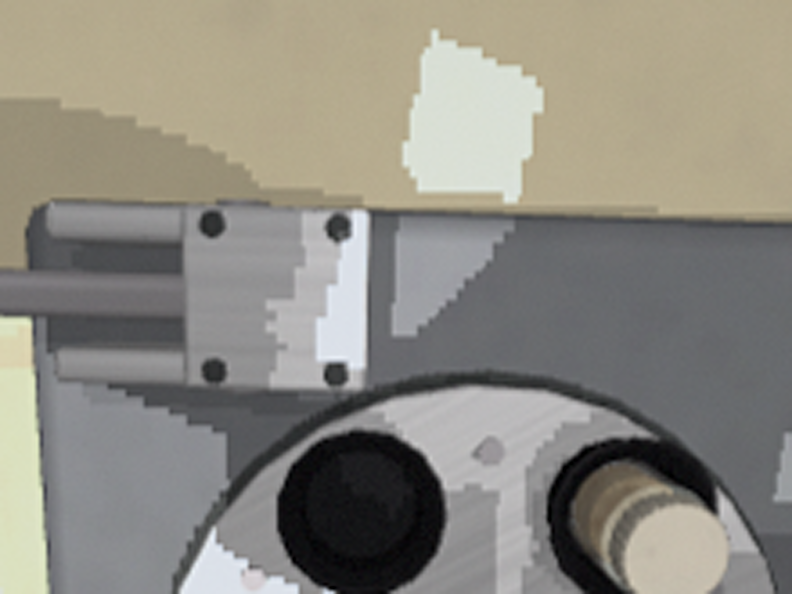

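The cup is clear at (279,162), giving its centre at about (595,20.5). I'll go over it and come down to just above the rim.

Request:
{"op": "arm_command", "data": {
  "plan": [0.5,0.04,0,0,0,0,1,0.9,0,0,0,0,0,1,0.57,0,0,0,0,0,1,0,0,0.4,0,0,0,1,0,0,0.7,0,0,0,1,0,0,0.7,0,0,0,1,0,0,0.6,0,0,0,1,0,0,0.3,0,0,0,1,0,0,0,0,0,0,1,0,0,0,0,0,0,1]
}}

```text
clock: 14.57
position: [594.7, 19.2, 94.9]
tcp_rot: [-2.221, -2.221, 0.001]
force: [0.5, -0.7, 0.3]
grip_width: 20.2
gripper_force: 59.1
```

Request:
{"op": "arm_command", "data": {
  "plan": [0.04,0,0.1,0,0,0,1,0,0,0.15,0,0,0,1,0,0,0.15,0,0,0,1,0,0,0.15,0,0,0,1,0,0,0.15,0,0,0,1,0,0,0.15,0,0,0,1,0,0,0.15,0,0,0,1,0,0,0.1,0,0,0,1,0,0,0,0,0,0,1,0,0,0,0,0,0,1]
}}

```text
clock: 15.4
position: [594.8, 20.1, 73.1]
tcp_rot: [-2.221, -2.221, 0.0]
force: [-0.0, 0.5, -0.8]
grip_width: 20.4
gripper_force: 59.1
```

Request:
{"op": "arm_command", "data": {
  "plan": [0,0,0.05,0,0,0,1,0,0,0.05,0,0,0,1,0,0,0.03,0,0,0,1,0,0,0,0,0,0,1,0,0,0,0,0,0,1,0,0,0,0,0,0,0.75,0,0,0,0,0,0,0.65,0,0,0,0,0,0,0.6,0,0,0,0,0,0,0.6,0,0,0,0,0,0,0.6]
}}

```text
clock: 16.23
position: [594.8, 20.1, 70.7]
tcp_rot: [-2.221, -2.221, 0.0]
force: [-0.4, 0.1, -0.6]
grip_width: 34.3
gripper_force: 0.0
```

Request:
{"op": "arm_command", "data": {
  "plan": [0,0,-0.3,0,0,0,0.6,0,0,-0.7,0,0,0,0.6,0,0,-1,0,0,0,0.6,0,0,-1,0,0,0,0.6,0,0,-1,0,0,0,0.6,0,0,-1,0,0,0,0.6,-1,0,-1,0,0,0,0.6,-0.8,0,0,0,0,0,0.6,0,0,0,0,0,0,0.6,0,0,0,0,0,0,0.6]
}}

```text
clock: 17.07
position: [594.7, -16.4, 191.3]
tcp_rot: [2.223, 2.219, 0.001]
force: [0.2, 0.8, -0.7]
grip_width: 34.3
gripper_force: 0.0
```

```bash
cat > cap.py <<'E'
from h import *
def green(d):
    P=cloud(d);hsv=cv2.cvtColor(d['frame'],cv2.COLOR_RGB2HSV);g=cv2.inRange(hsv,(35,110,50),(75,255,255))>0
    m=g&(np.hypot(P[...,0]-622,P[...,1]+31)<85)&(P[...,2]>60); q=P[m]
    if len(q)<4: return None
    t=q[q[:,2]>np.percentile(q[:,2],95)-3]; a=t.mean(0)
    return a.round(1),np.percentile(q[:,2],[5,95]).round(1),len(q),'angle',np.degrees(np.arctan2(a[1]+31,a[0]-622.5)).round(1)
E
python3 - <<'E'
from cap import *
s=monitor.get_state();print(s['clock'],s['position'])
for n in ('wrist','scene','side'): print(n,green(shot(n)))
E
```

```text
17.0667 [594.7188877  -16.3562763  191.27487875]
wrist (array([594.4,  20.8,  96.5]), array([94.7, 97.5]), 523, 'angle', np.float64(118.5))
scene (array([594. ,  12.9,  96.8]), array([89.3, 97.8]), 37, 'angle', np.float64(123.0))
side (array([593.4,  22.4,  95.5]), array([87.1, 96.6]), 62, 'angle', np.float64(118.5))
```

The vial is home: its cap top reads 96 mm, at the cup's centre. Next come the shut fingers, moved over the lever pad at (489.3,66.5).

Request:
{"op": "arm_command", "data": {
  "plan": [0.7,-0.9,0,0,0,0,1,0.75,-0.9,0,0,0,0,1,0.7,-0.9,0,0,0,0,1,0.7,-0.9,0,0,0,0,1,0.7,-0.9,0,0,0,0,1,0.6,-0.77,0.5,0,0,0,1,0,0,0.9,0,0,0,1,0,0,0.9,0,0,0,1,0,0,0.9,0,0,0,1,0,0,0.9,0,0,0,1]
}}

```text
clock: 18.05
position: [488.9, 68.1, 107.7]
tcp_rot: [-2.22, -2.222, 0.0]
force: [0.7, -0.3, -0.1]
grip_width: -0.3
gripper_force: 0.0
```

```bash
python3 - <<'E'
from cap import *
s=monitor.get_state();print(s['clock'],s['position'],s['force'])
d=shot('side');P=cloud(d);m=(np.hypot(P[...,0]-489,P[...,1]-67)<25)&(P[...,2]>60)&(P[...,2]<90)&(d['frame'].max(2)<70)
print(m.sum(),P[m].mean(0),np.percentile(P[m],[2,98],axis=0)); print(green(d))
E
```

```text
18.05 [488.92378994  68.10265541 107.72425542] [ 0.6936359  -0.25437956 -0.05830473]
112 [489.39085043  70.08373611  78.47430184] [[474.70293064  55.03474478  72.9699671 ]
 [503.24389741  79.80615762  82.54220882]]
(array([593.8,  21.7,  95. ]), array([87.2, 96.3]), 65, 'angle', np.float64(118.6))
```

Request:
{"op": "arm_command", "data": {
  "plan": [0,0,0.3,0,0,0,1,0,0,0.3,0,0,0,1,0,0,0.3,0,0,0,1,0,0,0.2,0,0,0,1,0,0,0.05,0,0,0,1,0,0,0,0,0,0,1,0,0,0,0,0,0,1,0,0,0,0,0,0,1,0,0,0,0,0,0,1,0,0,0,0,0,0,1]
}}

```text
clock: 18.93
position: [489.7, 67.0, 86.0]
tcp_rot: [2.221, 2.221, 0.001]
force: [0.4, -0.7, -0.4]
grip_width: 0.2
gripper_force: 0.0
```

Request:
{"op": "arm_command", "data": {
  "plan": [0,0,0.05,0,0,0,1,0,0,0.05,0,0,0,1,0,0,0.05,0,0,0,1,0,0,0.05,0,0,0,1,0,0,0.05,0,0,0,1,0,0,0.05,0,0,0,1,0,0,0,0,0,0,1,0,0,0,0,0,0,1,0,0,0,0,0,0,1,0,0,0,0,0,0,1]
}}

```text
clock: 19.77
position: [489.4, 67.1, 79.8]
tcp_rot: [-2.222, -2.221, 0.0]
force: [-0.7, 0.2, 1.5]
grip_width: -0.1
gripper_force: 0.4
```

Request:
{"op": "arm_command", "data": {
  "plan": [0,0,0.03,0,0,0,1,0,0,0.03,0,0,0,1,0,0,0.03,0,0,0,1,0,0,0.03,0,0,0,1,0,0,0.03,0,0,0,1,0,0,0,0,0,0,1,0,0,0,0,0,0,1,0,0,0,0,0,0,1,0,0,0,0,0,0,1,0,0,0,0,0,0,1]
}}

```text
clock: 20.6
position: [489.4, 67.1, 76.7]
tcp_rot: [-2.222, -2.221, 0.0]
force: [0.2, -0.6, 0.3]
grip_width: -0.1
gripper_force: 0.4
```

Request:
{"op": "arm_command", "data": {
  "plan": [0,0,0.03,0,0,0,1,0,0,0.03,0,0,0,1,0,0,0.03,0,0,0,1,0,0,0.03,0,0,0,1,0,0,0.03,0,0,0,1,0,0,0,0,0,0,1,0,0,0,0,0,0,1,0,0,0,0,0,0,1,0,0,0,0,0,0,1,0,0,0,0,0,0,1]
}}

```text
clock: 21.43
position: [489.4, 67.1, 73.7]
tcp_rot: [-2.222, -2.221, 0.0]
force: [-0.6, 0.1, 0.2]
grip_width: 0.3
gripper_force: 0.4
```

Request:
{"op": "arm_command", "data": {
  "plan": [0,0,0.03,0,0,0,1,0,0,0.03,0,0,0,1,0,0,0.03,0,0,0,1,0,0,0.03,0,0,0,1,0,0,0.03,0,0,0,1,0,0,0,0,0,0,1,0,0,0,0,0,0,1,0,0,0,0,0,0,1,0,0,0,0,0,0,1,0,0,0,0,0,0,1]
}}

```text
clock: 22.27
position: [489.5, 67.1, 70.7]
tcp_rot: [2.222, 2.221, 0.0]
force: [-0.9, -0.1, 2.1]
grip_width: -0.1
gripper_force: 0.4
```

Request:
{"op": "arm_command", "data": {
  "plan": [0,0,0.03,0,0,0,1,0,0,0.03,0,0,0,1,0,0,0.03,0,0,0,1,0,0,0.03,0,0,0,1,0,0,0.03,0,0,0,1,0,0,0,0,0,0,1,0,0,0,0,0,0,1,0,0,0,0,0,0,1,0,0,0,0,0,0,1,0,0,0,0,0,0,1]
}}

```text
clock: 23.1
position: [489.4, 67.1, 67.7]
tcp_rot: [-2.222, -2.221, 0.0]
force: [-1.0, 0.1, 0.8]
grip_width: 0.2
gripper_force: 0.5
```

Request:
{"op": "arm_command", "data": {
  "plan": [0,0,0.03,0,0,0,1,0,0,0.03,0,0,0,1,0,0,0.03,0,0,0,1,0,0,0.03,0,0,0,1,0,0,0.03,0,0,0,1,0,0,0,0,0,0,1,0,0,0,0,0,0,1,0,0,0,0,0,0,1,0,0,0,0,0,0,1,0,0,0,0,0,0,1]
}}

```text
clock: 23.93
position: [489.4, 67.1, 64.7]
tcp_rot: [-2.222, -2.221, 0.0]
force: [-1.3, 1.2, 1.2]
grip_width: -0.1
gripper_force: 0.5
```

Request:
{"op": "arm_command", "data": {
  "plan": [0,0,0.03,0,0,0,1,0,0,0.03,0,0,0,1,0,0,0.03,0,0,0,1,0,0,0.03,0,0,0,1,0,0,0.03,0,0,0,1,0,0,0,0,0,0,1,0,0,0,0,0,0,1,0,0,0,0,0,0,1,0,0,0,0,0,0,1,0,0,0,0,0,0,1]
}}

```text
clock: 24.77
position: [489.5, 67.1, 61.7]
tcp_rot: [2.222, 2.221, 0.0]
force: [-1.2, 0.6, 0.4]
grip_width: -0.1
gripper_force: 0.5
```

Request:
{"op": "arm_command", "data": {
  "plan": [0,0,0.03,0,0,0,1,0,0,0.03,0,0,0,1,0,0,0.03,0,0,0,1,0,0,0.03,0,0,0,1,0,0,0.03,0,0,0,1,0,0,0,0,0,0,1,0,0,0,0,0,0,1,0,0,0,0,0,0,1,0,0,0,0,0,0,1,0,0,0,0,0,0,1]
}}

```text
clock: 25.6
position: [489.5, 67.1, 58.7]
tcp_rot: [2.222, 2.221, 0.0]
force: [-1.7, -0.4, 0.8]
grip_width: 0.0
gripper_force: 0.6
```

Request:
{"op": "arm_command", "data": {
  "plan": [0,0,0.03,0,0,0,1,0,0,0.03,0,0,0,1,0,0,0.03,0,0,0,1,0,0,0.03,0,0,0,1,0,0,0.03,0,0,0,1,0,0,0,0,0,0,1,0,0,0,0,0,0,1,0,0,0,0,0,0,1,0,0,0,0,0,0,1,0,0,0,0,0,0,1]
}}

```text
clock: 26.43
position: [489.4, 67.1, 55.7]
tcp_rot: [-2.222, -2.221, 0.0]
force: [-0.5, 0.1, 1.4]
grip_width: -0.3
gripper_force: 0.6
```

Request:
{"op": "arm_command", "data": {
  "plan": [0,0,0.03,0,0,0,1,0,0,0.03,0,0,0,1,0,0,0.03,0,0,0,1,0,0,0.03,0,0,0,1,0,0,0.03,0,0,0,1,0,0,0,0,0,0,1,0,0,0,0,0,0,1,0,0,0,0,0,0,1,0,0,0,0,0,0,1,0,0,0,0,0,0,1]
}}

```text
clock: 27.27
position: [489.4, 67.1, 52.7]
tcp_rot: [2.222, 2.221, 0.0]
force: [-1.3, 0.1, 1.5]
grip_width: -0.2
gripper_force: 0.7
```

Request:
{"op": "arm_command", "data": {
  "plan": [0,0,0.03,0,0,0,1,0,0,0.03,0,0,0,1,0,0,0.03,0,0,0,1,0,0,0.03,0,0,0,1,0,0,0,0,0,0,1,0,0,0,0,0,0,1,0,0,0,0,0,0,1,0,0,0,0,0,0,1,0,0,0,0,0,0,1,0,0,0,0,0,0,1]
}}

```text
clock: 28.1
position: [489.5, 67.1, 50.8]
tcp_rot: [2.221, 2.221, 0.0]
force: [-2.8, -1.1, 6.0]
grip_width: 0.1
gripper_force: 3.5
```

Request:
{"op": "arm_command", "data": {
  "plan": [0,0,0.03,0,0,0,1,0,0,0.03,0,0,0,1,0,0,0.03,0,0,0,1,0,0,0.03,0,0,0,1,0,0,0.03,0,0,0,1,0,0,0.03,0,0,0,1,0,0,0,0,0,0,1,0,0,0,0,0,0,1,0,0,0,0,0,0,1,0,0,0,0,0,0,1]
}}

```text
clock: 28.93
position: [489.6, 67.1, 46.9]
tcp_rot: [2.221, 2.221, 0.0]
force: [-1.6, 0.0, 5.0]
grip_width: -0.2
gripper_force: 2.4
```

Request:
{"op": "arm_command", "data": {
  "plan": [0,0,0.03,0,0,0,1,0,0,0.03,0,0,0,1,0,0,0.02,0,0,0,1,0,0,0,0,0,0,1,0,0,0,0,0,0,1,0,0,0,0,0,0,1,0,0,0,0,0,0,1,0,0,0,0,0,0,1,0,0,0,0,0,0,1,0,0,0,0,0,0,1]
}}

```text
clock: 29.77
position: [489.7, 67.1, 45.2]
tcp_rot: [2.221, 2.221, 0.001]
force: [0.0, 0.3, 2.6]
grip_width: -0.1
gripper_force: 1.2
```

```bash
python3 -c "
from cap import *
s=monitor.get_state();print(s['clock'],s['force'],s['position']);print(green(shot('side')),green(shot('scene')))"
```

```text
29.7667 [1.50545059e-03 3.41910194e-01 2.64047129e+00] [489.67758468  67.07142192  45.15401694]
(array([568.8, -33.5,  95.6]), array([93.9, 96.8]), 12, 'angle', np.float64(-177.3)) (array([565.3, -35.3,  97. ]), array([88.7, 98.2]), 53, 'angle', np.float64(-175.7))
```

The first click is done: the vial has gone from 118.5° to about 180°, with the drop just above z 45.2. I'll let the lever up and repeat the same stroke.

Request:
{"op": "arm_command", "data": {
  "plan": [0,0,-0.2,0,0,0,1,0,0,-0.4,0,0,0,1,0,0,-0.5,0,0,0,1,0,0,-0.5,0,0,0,1,0,0,-0.44,0,0,0,1,0,0,0,0,0,0,1,0,0,0,0,0,0,1,0,0,0,0,0,0,1,0,0,0,0,0,0,1,0,0,0,0,0,0,1]
}}

```text
clock: 30.7
position: [489.0, 67.1, 85.5]
tcp_rot: [-2.221, -2.221, 0.001]
force: [-0.8, -0.2, -0.5]
grip_width: 0.3
gripper_force: 0.0
```

Request:
{"op": "arm_command", "data": {
  "plan": [0,0,0.2,0,0,0,1,0,0,0.2,0,0,0,1,0,0,0.2,0,0,0,1,0,0,0.2,0,0,0,1,0,0,0.2,0,0,0,1,0,0,0.2,0,0,0,1,0,0,0.2,0,0,0,1,0,0,0.15,0,0,0,1,0,0,0.05,0,0,0,1,0,0,0,0,0,0,1]
}}

```text
clock: 31.53
position: [489.1, 67.1, 53.5]
tcp_rot: [-2.221, -2.221, 0.001]
force: [-1.6, 0.5, 1.4]
grip_width: -0.1
gripper_force: 0.7
```

Request:
{"op": "arm_command", "data": {
  "plan": [0,0,0.05,0,0,0,1,0,0,0.05,0,0,0,1,0,0,0.05,0,0,0,1,0,0,0.05,0,0,0,1,0,0,0.05,0,0,0,1,0,0,0.05,0,0,0,1,0,0,0.04,0,0,0,1,0,0,0,0,0,0,1,0,0,0,0,0,0,1,0,0,0,0,0,0,1]
}}

```text
clock: 32.37
position: [489.7, 67.1, 47.7]
tcp_rot: [2.221, 2.221, 0.001]
force: [-1.4, 2.1, 4.9]
grip_width: 0.1
gripper_force: 2.9
```

Request:
{"op": "arm_command", "data": {
  "plan": [0,0,0.03,0,0,0,1,0,0,0.03,0,0,0,1,0,0,0.03,0,0,0,1,0,0,0.02,0,0,0,1,0,0,0,0,0,0,1,0,0,0,0,0,0,1,0,0,0,0,0,0,1,0,0,0,0,0,0,1,0,0,0,0,0,0,1,0,0,0,0,0,0,1]
}}

```text
clock: 33.2
position: [489.7, 67.1, 44.9]
tcp_rot: [2.221, 2.221, 0.001]
force: [-0.6, 0.3, 2.2]
grip_width: 0.5
gripper_force: 1.2
```

```bash
python3 -c "
from cap import *
s=monitor.get_state();print(s['clock'],s['force'],s['position']);print(green(shot('side')),green(shot('scene')))"
```

```text
33.2 [-0.58866356  0.3179552   2.23245668] [489.73106679  67.07835468  44.92867565]
(array([594.3, -79.8,  95.3]), array([88.7, 96.5]), 51, 'angle', np.float64(-120.0)) (array([594.1, -86.6,  97. ]), array([88.6, 97.9]), 53, 'angle', np.float64(-117.1))
```

The second click is done (240°). Third press.

Request:
{"op": "arm_command", "data": {
  "plan": [0,0,-0.2,0,0,0,1,0,0,-0.4,0,0,0,1,0,0,-0.5,0,0,0,1,0,0,-0.5,0,0,0,1,0,0,-0.44,0,0,0,1,0,0,0,0,0,0,1,0,0,0,0,0,0,1,0,0,0,0,0,0,1,0,0,0,0,0,0,1,0,0,0,0,0,0,1]
}}

```text
clock: 34.13
position: [489.0, 67.1, 85.3]
tcp_rot: [-2.221, -2.221, 0.001]
force: [-0.2, -0.6, 0.6]
grip_width: 0.2
gripper_force: 0.0
```

Request:
{"op": "arm_command", "data": {
  "plan": [0,0,0.2,0,0,0,1,0,0,0.2,0,0,0,1,0,0,0.2,0,0,0,1,0,0,0.2,0,0,0,1,0,0,0.2,0,0,0,1,0,0,0.2,0,0,0,1,0,0,0.2,0,0,0,1,0,0,0.15,0,0,0,1,0,0,0.05,0,0,0,1,0,0,0,0,0,0,1]
}}

```text
clock: 34.97
position: [489.2, 67.1, 53.3]
tcp_rot: [-2.221, -2.221, 0.001]
force: [-0.4, 0.1, 0.9]
grip_width: 0.1
gripper_force: 0.7
```

Request:
{"op": "arm_command", "data": {
  "plan": [0,0,0.05,0,0,0,1,0,0,0.05,0,0,0,1,0,0,0.05,0,0,0,1,0,0,0.05,0,0,0,1,0,0,0.05,0,0,0,1,0,0,0.05,0,0,0,1,0,0,0.04,0,0,0,1,0,0,0,0,0,0,1,0,0,0,0,0,0,1,0,0,0,0,0,0,1]
}}

```text
clock: 35.8
position: [489.6, 67.1, 47.5]
tcp_rot: [2.221, 2.221, 0.001]
force: [-2.1, -0.2, 4.8]
grip_width: 0.2
gripper_force: 3.0
```

Request:
{"op": "arm_command", "data": {
  "plan": [0,0,0.03,0,0,0,1,0,0,0.03,0,0,0,1,0,0,0.03,0,0,0,1,0,0,0.01,0,0,0,1,0,0,0,0,0,0,1,0,0,0,0,0,0,1,0,0,0,0,0,0,1,0,0,0,0,0,0,1,0,0,0,0,0,0,1,0,0,0,0,0,0,1]
}}

```text
clock: 36.63
position: [489.7, 67.1, 44.9]
tcp_rot: [2.221, 2.221, 0.001]
force: [1.2, 0.3, 2.5]
grip_width: -0.3
gripper_force: 1.2
```

```bash
python3 -c "
from cap import *
s=monitor.get_state();print(s['clock'],s['force'],s['position']);print(green(shot('side')),green(shot('scene')))"
```

```text
36.6333 [1.15637085 0.26525054 2.52172395] [489.70778031  67.07177883  44.94694333]
(array([650.5, -79.1,  95. ]), array([88.5, 96.4]), 46, 'angle', np.float64(-59.8)) (array([651.4, -87.5,  97. ]), array([85.3, 98.1]), 59, 'angle', np.float64(-62.9))
```

The third click is done (300°). Fourth and last press.

Request:
{"op": "arm_command", "data": {
  "plan": [0,0,-0.2,0,0,0,1,0,0,-0.4,0,0,0,1,0,0,-0.5,0,0,0,1,0,0,-0.5,0,0,0,1,0,0,-0.44,0,0,0,1,0,0,0,0,0,0,1,0,0,0,0,0,0,1,0,0,0,0,0,0,1,0,0,0,0,0,0,1,0,0,0,0,0,0,1]
}}

```text
clock: 37.57
position: [489.0, 67.1, 85.3]
tcp_rot: [-2.221, -2.221, 0.001]
force: [-0.1, -0.1, 0.5]
grip_width: -0.0
gripper_force: 0.0
```

Request:
{"op": "arm_command", "data": {
  "plan": [0,0,0.2,0,0,0,1,0,0,0.2,0,0,0,1,0,0,0.2,0,0,0,1,0,0,0.2,0,0,0,1,0,0,0.2,0,0,0,1,0,0,0.2,0,0,0,1,0,0,0.2,0,0,0,1,0,0,0.15,0,0,0,1,0,0,0.05,0,0,0,1,0,0,0,0,0,0,1]
}}

```text
clock: 38.4
position: [489.2, 67.1, 53.3]
tcp_rot: [-2.221, -2.221, 0.001]
force: [-1.4, -0.7, 1.6]
grip_width: -0.1
gripper_force: 0.7
```

Request:
{"op": "arm_command", "data": {
  "plan": [0,0,0.05,0,0,0,1,0,0,0.05,0,0,0,1,0,0,0.05,0,0,0,1,0,0,0.05,0,0,0,1,0,0,0.05,0,0,0,1,0,0,0.05,0,0,0,1,0,0,0.04,0,0,0,1,0,0,0,0,0,0,1,0,0,0,0,0,0,1,0,0,0,0,0,0,1]
}}

```text
clock: 39.23
position: [489.6, 67.1, 47.4]
tcp_rot: [2.221, 2.221, 0.001]
force: [-1.9, 0.5, 6.6]
grip_width: 0.3
gripper_force: 3.0
```

Request:
{"op": "arm_command", "data": {
  "plan": [0,0,0.03,0,0,0,1,0,0,0.03,0,0,0,1,0,0,0.03,0,0,0,1,0,0,0.01,0,0,0,1,0,0,0,0,0,0,1,0,0,0,0,0,0,1,0,0,0,0,0,0,1,0,0,0,0,0,0,1,0,0,0,0,0,0,1,0,0,0,0,0,0,1]
}}

```text
clock: 40.07
position: [489.7, 67.1, 44.9]
tcp_rot: [2.221, 2.221, 0.001]
force: [-1.1, 0.2, 1.5]
grip_width: -0.3
gripper_force: 1.2
```

```bash
python3 -c "
from cap import *
s=monitor.get_state();print(s['clock'],s['force'],s['position']);print(green(shot('side')),green(shot('scene')))"
```

```text
40.0667 [-1.12953525  0.15975282  1.47888733] [489.69931454  67.08571749  44.92426301]
(array([680. , -29.8,  95.2]), array([88.3, 96.3]), 53, 'angle', np.float64(1.2)) (array([679. , -39.6,  96.9]), array([91.3, 97.9]), 31, 'angle', np.float64(-8.6))
```

The vial is at the station. I'll lift well clear.

Request:
{"op": "arm_command", "data": {
  "plan": [0,0,-0.2,0,0,0,1,0,0,-0.4,0,0,0,1,0,0,-0.5,0,0,0,1,0,0,-0.5,0,0,0,1,0,0,-0.8,0,0,0,1,0,0,-1,0,0,0,1,0,0,-1,0,0,0,1,0,0,-0.5,0,0,0,1,0,0,0,0,0,0,1,0,0,0,0,0,0,1]
}}

```text
clock: 41.0
position: [489.8, 67.1, 144.1]
tcp_rot: [2.22, 2.22, 0.002]
force: [-0.9, 0.6, -1.1]
grip_width: -0.0
gripper_force: 0.0
```

Request:
{"op": "arm_command", "data": {
  "plan": [0,0,0,0,0,0,1,0,0,0,0,0,0,1,0,0,0,0,0,0,1,0,0,0,0,0,0,1,0,0,0,0,0,0,1,0,0,0,0,0,0,1,0,0,0,0,0,0,1,0,0,0,0,0,0,1,0,0,0,0,0,0,1,0,0,0,0,0,0,1]
}}

```text
clock: 41.83
position: [489.5, 67.1, 142.9]
tcp_rot: [-2.222, -2.221, 0.0]
force: [0.1, 0.5, 0.1]
grip_width: -0.2
gripper_force: 0.0
```

```bash
python3 -c "
from cap import *
d=shot('side');P=cloud(d);m=(np.hypot(P[...,0]-489,P[...,1]-67)<25)&(P[...,2]>35)&(P[...,2]<90)&(d['frame'].max(2)<70)
print('pad z',P[m].mean(0)[2],green(d),green(shot('scene')))
print(hand_in())"
```

```text
pad z 78.60421763279827 (array([680. , -29.4,  95.2]), array([87. , 96.1]), 55, 'angle', np.float64(1.6)) (array([680. , -39.6,  96.9]), array([90.2, 98.2]), 30, 'angle', np.float64(-8.5))
the job is handed in; nothing more can be done
None
```

The vial sits home in the formerly empty cup and four lever clicks brought it under the reading head; the lever is back up, the arm is clear, and the job was handed in at about 42 s (verdict not shown).

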